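# Unload the glass sample plates and show the coded one

## Robot

A 7-joint arm with a two-finger parallel gripper is mounted at the origin on the work surface. World frame = base frame: x ahead of the robot, y to its left, z up, the work surface at z = 0. Lengths are in m, angles in rad, forces in N, time in s.
With the tool pointing down it reaches from about 0.4 to 0.85 m from the base axis. Payload 10.4 kg.
Tool frame: the origin (TCP) lies between the finger pads; the fingertips stand 11 mm ahead of it and the grasp point (between the pads) lies 8 mm behind it (tip_reach is the distance from the TCP to the fingertips, in m); z points along the fingers, y is the line along which they close (so a half turn about z gives the same grasp; the last joint's range is limited). The gripper opens to 85 mm and grips with 20 to 120 N. Pads are 22 mm wide; open, the fingers measure 114 mm over their backs; the gripper's body (76 mm by 85 mm) begins 54 mm behind the grasp point. The pads swing forward as they close: fully open they stand 13 mm farther back than shut.
Start: joints at [1.084, 0.332, -0.065, 1.46, 0.022, 1.35, -0.088], TCP at [0.28, -0.559, 0.242] pointing down, gripper open.
Joint ranges: [-2.6, 2.6], [-0.5, 2.12], [-1.47, 1.34], [0.16, 2.42], [-1.27, 4.41], [0.06, 2.06], [-2.6, 2.6]. Speed limits (rad/s): [2.22, 2.22, 2.79, 2.79, 3.14, 3.14, 3.14].

## Interface

Orientations are given as a unit quaternion [x, y, z, w].
In Python, from workcell import * gives the robot as it stands.
- The arm moves only by the shell command python3 -m inch 'ROWS' [OPENING] [FORCE]. ROWS is JSON, a list of rows, each an object with "slide": the shift along the world's x, y, z in m, a list of three; "yaw": the turn about the world's z in rad. A call has 1 to 20 rows; each row is the pose to reach, as a shift and turn from the pose commanded when the call began; what a row does not reach only later rows make up. A row lasts 1/12 s, in which the tool goes at most 41.7 mm and 7.16 degrees, less where a joint would pass 70% of its speed; a pose out of reach is approached as far as the arm can. A call with a gripper value outside its range is refused whole. OPENING is the closure in counts, from 0 (fully open) to 255 (shut), set as the call begins (- or left out, the last holds). The fingers move at their own pace and stop on an object; FORCE is the grip in N (left out, the last holds). Time passes only in rows, so rows that repeat a pose let the fingers close. It gives the time, the measured TCP pose, the force, the opening and the grip force at its end, in the units of the state.
- get_obs(): the state, without advancing time (a new reading comes with each control period).
- camera(name): name is "scene" or "side" or "wrist"; returns a dict with "frame" (420x560x3 uint8, red, green, blue), "fx", "fy", "cx", "cy" (pixels), "extrinsics" (4x4, takes a point from world to camera coordinates). Camera axes: x right, y down, z forward; pixel columns grow to the right and rows downward; lengths in m; the calibration is good to about 2 mm. A picture is of the moment at which its call begins. There is no depth.
- hand_in(): hands the job in; it is judged then, once.
The state is a dict: "clock": time; "joint_pos": joint angles; "joint_velocities": joint speeds; "tau": joint torques, N m; "position": TCP position; "ee_rot": TCP orientation; "ft_force": force on the tool from outside, world axes, zero at the start; "torque": the same for the moment, N m; "grip_width": opening from 0.0 (shut) to 1.0 (fully open); "grasp_force": force on a finger pad.
Only numpy, scipy, OpenCV 4.12 (cv2) and the standard library are available. Lean on these libraries where they do the work, as an engineer would, in place of code of your own. Each camera call takes 0.05 s, during which the arm holds its last target. There are 200 camera calls.

## Task

Clear the fired glass sample plates off their trivets: gently lay the two plain ones on the pile on the soldering block, one after the other, each centred and square across the plate below it. Then take the coded plate, the one with a small notch in one corner marking its frosted label end, which your fingers must never touch. Finish while still holding it in the gripper, steady, at least 15 cm above the bench and touching nothing else, tipped up by 35 to 40 degrees with the frosted end highest and the label face upward to be read; leave the flux jar and the tweezer stand alone.

Things in the scene. Friction and masses are not known exactly. Their poses are not given: they have to be found in the camera images.
- plain_a: a sample plate of fused white opal glass, 110 x 50 x 6 mm, 82 g, square cornered, no notch and no frosting, resting level on a trivet (underside 20 mm above the bench). Origin: centre of the underside; x along the 110 mm length, y along the 50 mm width, z up
- plain_b: a sample plate of fused white opal glass, 110 x 50 x 6 mm, 82 g, square cornered, no notch and no frosting, the same as plain_a, on another trivet. Origin: centre of the underside; x along the 110 mm length, y along the 50 mm width, z up
- coded_plate: the coded plate: glass and outline as the plain ones, level on a trivet (underside 20 mm up), label face up, heading -115 to 115 degrees from world +x. Its +x end is frosted, with a 12 x 12 mm square notch cut from the corner at +x, -y. Origin: centre of the 110 x 50 underside; x along the length to the frosted end, z up out of the label face
- frosted_end: the frosted end of the coded plate, part of it: the last 30 mm of its length, slightly greyer, four etched dots on the label face. Origin and axes: in line with the plate's, 40 mm along its x (the middle of the frosted 30 mm, on the underside)
- pile_plate: a sample plate of fused white opal glass, 110 x 50 x 6 mm, 82 g, square cornered, no notch and no frosting, lying loose on top of the soldering block along its length: the first layer of the pile. Origin: centre of the underside; x along the 110 mm length, y along the 50 mm width, z up
- block: pale magnesia soldering block, fixed, 140 (x) x 70 (y) x 30 mm tall. Origin: centre of its underside; the pile stands on its top
- trivet_a: small three-pin steel firing trivet, 60 g, loose, 42 mm across, 20 mm tall, carrying one of the plates centred on its pins. Origin: centre of the underside
- trivet_b: small three-pin steel firing trivet, 60 g, loose, 42 mm across, 20 mm tall, carrying one of the plates centred on its pins. Origin: centre of the underside
- trivet_c: small three-pin steel firing trivet, 60 g, loose, 42 mm across, 20 mm tall, carrying one of the plates centred on its pins. Origin: centre of the underside
- flux_jar: bystander: round jar with white lid, 48 mm across, 55 mm tall. Origin: centre of its underside
- third_hand: bystander: cross-lock tweezers on a round weighted base 60 mm across, 450 g, up to 63 mm tall, the tweezers reaching 138 mm out along its y axis. Origin: centre of the base's underside

How it is judged:
By the outcome, as a careful person would: the job done as asked, in the order asked, and still so for the second after the job is handed in, while the arm keeps its last pose, push and grip.
It also fails if it takes over 70 s, if anything falls off the work surface, if the arm or the gripper's body presses on something with over 40 N, if the wrist force passes 120 N, or if a joint passes its speed limit or range.

## Working session

There is one attempt and no reset: what is moved stays moved. The work goes in short steps, Python scripts to look and compute and a shell command to move; the robot and the scene stay as the last step left them, time stands still between calls to the robot, and variables do not carry over. Pictures are saved under pics/ and viewed, at most 10 in all, crops included, and the job is handed in when it is done.

```bash
ls; mkdir -p pics
cat > h.py <<'E'
from workcell import *
import numpy as np, cv2, json
def snap(name,fn):
    c=camera(name); cv2.imwrite('pics/'+fn+'.png',c['frame'][:,:,::-1])
    np.savez('pics/'+fn,K=np.array([c['fx'],c['fy'],c['cx'],c['cy']]),T=c['extrinsics']); return c
def ray(fn,uv,z):
    d=np.load('pics/'+fn+'.npz');fx,fy,cx,cy=d['K'];T=d['T'];R=T[:3,:3];o=-R.T@T[:3,3]
    out=[]
    for (u,v) in np.atleast_2d(uv):
        r=R.T@np.array([(u-cx)/fx,(v-cy)/fy,1]); out.append(o+r*(z-o[2])/r[2])
    return np.array(out)
def proj(fn,P):
    d=np.load('pics/'+fn+'.npz');fx,fy,cx,cy=d['K'];T=d['T']
    p=np.atleast_2d(P)@T[:3,:3].T+T[:3,3]; return np.c_[fx*p[:,0]/p[:,2]+cx,fy*p[:,1]/p[:,2]+cy]
E
python3 - <<'E'
from h import *
import workcell; print([n for n in dir(workcell) if n[0]!='_'])
try: print(tip_reach)
except Exception as e: print(e)
print(get_obs())
for n in('scene','side','wrist'):
    snap(n,n+'0'); d=np.load(f'pics/{n}0.npz'); T=d['T']; print(n,d['K'],-T[:3,:3].T@T[:3,3])
a=cv2.imread('pics/scene0.png');cv2.imwrite('pics/scene0b.png',cv2.resize(a,(800,600),interpolation=cv2.INTER_CUBIC))
a=cv2.imread('pics/side0.png');b=cv2.imread('pics/wrist0.png')
cv2.imwrite('pics/sw.png',cv2.resize(a,(800,600),interpolation=cv2.INTER_CUBIC))
E
```

```text
pics
['MotionError', 'camera', 'get_obs', 'hand_in', 'tip_reach']
0.011
{'clock': 0.0, 'joint_pos': array([ 1.08439405,  0.33288957, -0.06468921,  1.46095484,  0.02160639,
        1.34990784, -0.08848887]), 'joint_velocities': array([ 0.00099026,  0.00109333,  0.00124499, -0.00023553, -0.00073823,
       -0.00132274,  0.00044701]), 'tau': array([-3.84793311e-04, -6.25446010e+01,  4.92437545e-02, -3.91610920e+01,
        1.63392123e-02,  9.93128924e-03,  1.70699184e-05]), 'position': array([ 0.27941761, -0.55865016,  0.24149839]), 'ee_rot': array([ 9.73228245e-01,  2.29839610e-01, -2.06053072e-04, -7.02359990e-04]), 'ft_force': array([0.07249917, 0.40356192, 0.38154467]), 'torque': array([ 0.0505399 , -0.01714529, -0.01157907]), 'grasp_force': 0.0, 'grip_width': 0.9975815321856156}
scene [486.68071415 486.68071415 272.04179458 205.17860294] [1.05684105 0.62731175 1.03551006]
side [446.8184671  446.8184671  281.22833178 203.91035375] [0.21225716 0.81816711 0.59572516]
wrist [342.4035496  342.4035496  274.40638005 211.48808414] [ 0.34574818 -0.52515987  0.37405419]
```

View pics/scene0b.png

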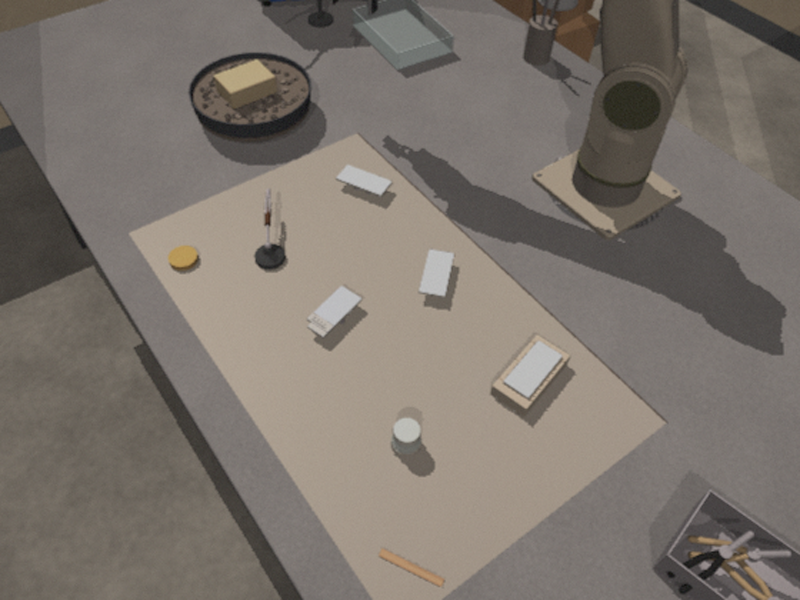

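View pics/sw.png

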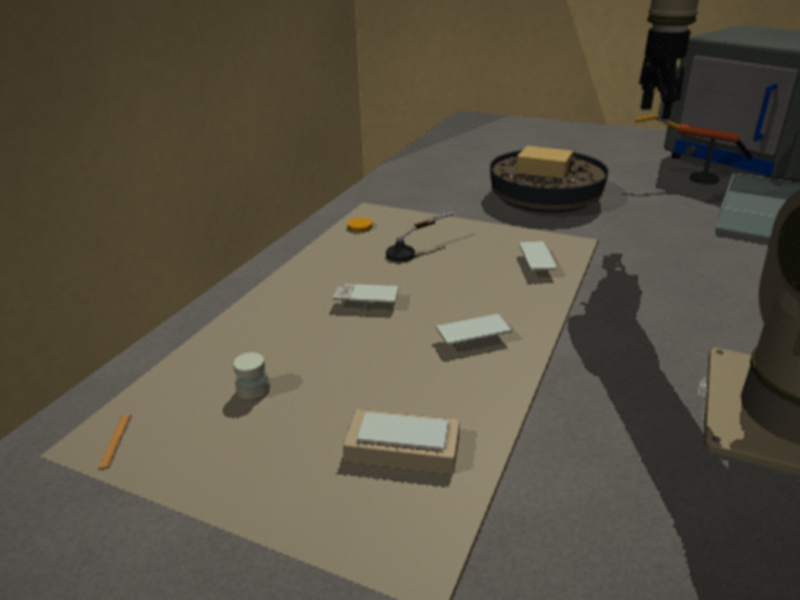

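Scene view (800x600) shows the coded plate at (335,311) with frosted/notched end lower-left, plain plates at (364,180) and (437,273), the pile on its block at (532,370), the jar at (406,432) and the tweezer stand at (269,255); the side view agrees.

```bash
cat >> h.py <<'E'
def plates(fn,z=.026,thr=None):
    im=cv2.imread(f'pics/{fn}.png'); s=3
    g=cv2.resize(im,None,fx=s,fy=s,interpolation=cv2.INTER_CUBIC).astype(int)
    # blue channel: white plates vs. tan mat
    b=g[:,:,0].astype(np.uint8)
    t=thr or 150
    m=(b>t).astype(np.uint8)
    cs,_=cv2.findContours(m,cv2.RETR_EXTERNAL,cv2.CHAIN_APPROX_NONE)
    out=[]
    for c in cs:
        if cv2.contourArea(c)<300*s*s*.5: continue
        uv=(c[:,0,:]+.5)/s-.5
        for zz in np.atleast_1d(z):
            P=ray(fn,uv,zz)[:,:2]*1000
            if abs(P).max()>1500: continue
            (cx,cy),(w,h),a=cv2.minAreaRect(P.astype(np.float32))
            if w<h: a+=90
            a=(a+90)%180-90
            out.append((zz,uv.mean(0).round(0).tolist(),round(cx,1),round(cy,1),round(max(w,h),1),round(min(w,h),1),round(a,1)))
    return out
E
python3 - <<'E'
from h import *
for fn in('scene0','side0'):
    im=cv2.imread(f'pics/{fn}.png')
    for p in [(255,126),(306,191),(372,259),(234,217),(300,230)] if fn=='scene0' else [(376,180),(331,230),(283,301),(262,206),(300,250)]: print(p,im[p[1],p[0]])
    for t in (130,150,170): 
        print(fn,t)
        for o in plates(fn,[.026,.036],t):
            if 95<o[4]<125 and o[5]<60: print(o)
im=cv2.imread('pics/scene0.png'); a=cv2.resize(im[190:245,200:270],None,fx=5.7,fy=5.7,interpolation=cv2.INTER_CUBIC)
b=cv2.resize(im[225:295,335:410],None,fx=5.2,fy=5.2,interpolation=cv2.INTER_CUBIC)
W=np.zeros((370,800,3),np.uint8);W[:a.shape[0],:a.shape[1]]=a;W[:b.shape[0],400:400+b.shape[1]]=b
cv2.imwrite('pics/crop1.png',W); print(a.shape,b.shape)
E
```

```text
(255, 126) [188 188 188]
(306, 191) [189 189 190]
(372, 259) [189 190 191]
(234, 217) [192 188 189]
(300, 230) [137 152 164]
scene0 130
scene0 150
(np.float64(0.026), [373.0, 257.0], 463.1, 260.0, 113.3, 52.1, 13.9)
(np.float64(0.036), [373.0, 257.0], 468.9, 263.6, 112.2, 51.6, 13.9)
(np.float64(0.026), [232.0, 217.0], 678.3, -42.7, 110.1, 50.7, 16.8)
(np.float64(0.036), [232.0, 217.0], 682.0, -36.1, 109.0, 50.2, 16.8)
(np.float64(0.026), [305.0, 190.0], 465.7, -5.3, 111.9, 52.3, 41.4)
(np.float64(0.036), [305.0, 190.0], 471.6, 0.9, 110.7, 51.8, 41.4)
(np.float64(0.026), [254.0, 125.0], 433.0, -298.7, 111.1, 52.9, -63.9)
(np.float64(0.036), [254.0, 125.0], 439.1, -289.5, 110.0, 52.3, -63.9)
scene0 170
(np.float64(0.026), [373.0, 258.0], 463.9, 260.7, 109.4, 48.7, 14.4)
(np.float64(0.036), [373.0, 258.0], 469.8, 264.3, 108.3, 48.3, 14.4)
(np.float64(0.026), [305.0, 190.0], 466.0, -5.0, 108.2, 48.8, 41.5)
(np.float64(0.036), [305.0, 190.0], 471.9, 1.3, 107.2, 48.3, 41.5)
(np.float64(0.026), [254.0, 125.0], 433.7, -297.6, 107.9, 47.9, -63.7)
(np.float64(0.036), [254.0, 125.0], 439.9, -2
[... 338 characters left out ...]
.2, -6.7, 110.1, 51.6, 41.8)
(np.float64(0.036), [331.0, 229.0], 461.7, 7.8, 108.1, 50.7, 41.8)
(np.float64(0.026), [376.0, 178.0], 433.5, -299.6, 112.5, 50.1, -63.5)
(np.float64(0.036), [376.0, 178.0], 429.6, -280.0, 110.5, 49.2, -63.5)
side0 150
(np.float64(0.026), [282.0, 300.0], 474.4, 253.5, 109.5, 48.8, 14.7)
(np.float64(0.036), [282.0, 300.0], 469.8, 263.4, 107.6, 47.9, 14.7)
(np.float64(0.026), [331.0, 229.0], 465.9, -6.2, 107.0, 46.8, 41.8)
(np.float64(0.036), [331.0, 229.0], 461.5, 8.3, 105.1, 46.0, 41.8)
(np.float64(0.026), [376.0, 178.0], 433.5, -298.6, 105.2, 46.6, -64.4)
(np.float64(0.036), [376.0, 178.0], 429.6, -279.0, 103.4, 45.7, -64.4)
side0 170
(314, 399, 3) (364, 390, 3)
```

View pics/crop1.png

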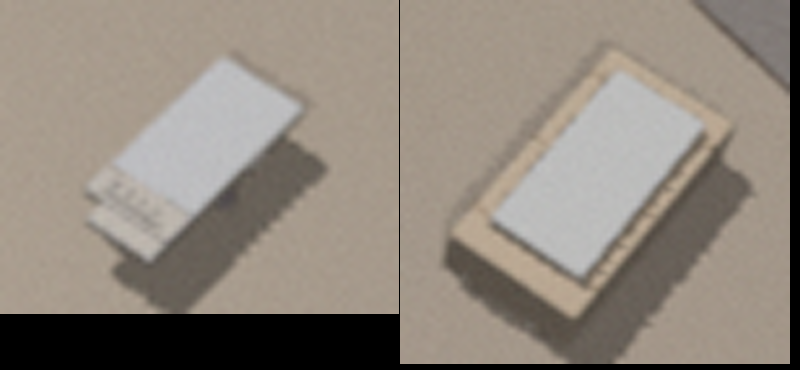

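Run:
```python
from h import *
uv=np.array([(228,55),(303,107),(150,262),(75,210)])/5.7+[200,190]-.4
P=ray('scene0',uv,.026)*1000; print(P.round(1),P.mean(0)); 
f=(P[2]+P[3]-P[0]-P[1])/2; print(np.linalg.norm(f),np.degrees(np.arctan2(f[1],f[0])),np.linalg.norm(P[1]-P[0]))
y=P[0]-P[1]; print('notch side cross z (neg => -y):',np.cross(f[:2],(P[3]-P[2])[:2]))
# block top corners
uv=np.array([(613,50),(733,128),(575,318),(455,232)]);uv=(uv-[400,0])/5.2+[335,225]-.4
P=ray('scene0',uv,.03)*1000; print(P.round(1),P.mean(0)); f=P[2]+P[3]-P[0]-P[1]; print(np.degrees(np.arctan2(f[1],f[0])),np.linalg.norm(f)/2,np.linalg.norm(P[1]-P[0]))
# side: jar and third hand rough
print(ray('scene0',[(284,302)],.055)*1000, ray('scene0',[(189,180),(188,135)],.01)*1000)
```

```text
[[630.8 -79.7  26. ]
 [619.5 -34.   26. ]
 [724.1  -0.9  26. ]
 [736.3 -44.2  26. ]] [677.68257239 -39.69466154  26.        ]
110.57581269726205 18.087477475631783 47.1166364967373
notch side cross z (neg => -y): -4968.0714643352585
[[413.7 215.7  30. ]
 [398.1 282.   30. ]
 [530.  314.   30. ]
 [544.7 248.8  30. ]] [471.62800286 265.11502559  30.        ]
13.89340120500632 135.42495878784942 68.12489892027956
[[724.8467108  243.30112873  55.        ]] [[ 701.51630606 -230.00738139   10.        ]
 [ 613.39535934 -390.05809342   10.        ]]<stdin>:5: DeprecationWarning: Arrays of 2-dimensional vectors are deprecated. Use arrays of 3-dimensional vectors instead. (deprecated in NumPy 2.0)
```

The measured sizes agree with the given ones (110×50 mm within about 2 mm, block 135×68 mm), and the notch is on the −y side, as it should be. I'm moving near plate a and will touch bare mat to find where the fingertips are at this opening.

```bash
python3 -m inch '[{"slide":[0.05,0.07,-0.05],"yaw":0.8},{"slide":[0.1,0.139,-0.15],"yaw":1.564},{"slide":[0.1,0.139,-0.15],"yaw":1.564},{"slide":[0.1,0.139,-0.15],"yaw":1.564},{"slide":[0.1,0.139,-0.15],"yaw":1.564},{"slide":[0.1,0.139,-0.15],"yaw":1.564},{"slide":[0.1,0.139,-0.15],"yaw":1.564},{"slide":[0.1,0.139,-0.15],"yaw":1.564},{"slide":[0.1,0.139,-0.15],"yaw":1.564},{"slide":[0.1,0.139,-0.15],"yaw":1.564},{"slide":[0.1,0.139,-0.18],"yaw":1.564},{"slide":[0.1,0.139,-0.20],"yaw":1.564},{"slide":[0.1,0.139,-0.215],"yaw":1.564},{"slide":[0.1,0.139,-0.22],"yaw":1.564},{"slide":[0.1,0.139,-0.22],"yaw":1.564},{"slide":[0.1,0.139,-0.22],"yaw":1.564}]' 85 25
```

```text
clock: 1.48
position: [0.3798, -0.4202, 0.0228]
ee_rot: [0.53, 0.848, 0.0, 0.0]
ft_force: [0.8, 0.7, 1.0]
grip_width: 0.667
grasp_force: 0.0
```

```bash
python3 -m inch '[{"slide":[0,0,-0.003],"yaw":0},{"slide":[0,0,-0.005],"yaw":0},{"slide":[0,0,-0.006],"yaw":0},{"slide":[0,0,-0.007],"yaw":0},{"slide":[0,0,-0.007],"yaw":0}]' ; python3 -m inch '[{"slide":[0,0,-0.001],"yaw":0},{"slide":[0,0,-0.002],"yaw":0},{"slide":[0,0,-0.002],"yaw":0}]';  python3 -m inch '[{"slide":[0,0,-0.001],"yaw":0},{"slide":[0,0,-0.002],"yaw":0},{"slide":[0,0,-0.002],"yaw":0}]'
```

```text
clock: 1.9
position: [0.3796, -0.42, 0.0154]
ee_rot: [0.529, 0.849, -0.0, 0.0]
ft_force: [-0.0, 0.3, -0.1]
grip_width: 0.668
grasp_force: 0.0
clock: 2.15
position: [0.3795, -0.4199, 0.0132]
ee_rot: [0.529, 0.849, 0.0, -0.0]
ft_force: [0.8, -0.2, 0.1]
grip_width: 0.67
grasp_force: 0.0
clock: 2.4
position: [0.3795, -0.4199, 0.0111]
ee_rot: [0.529, 0.849, 0.0, -0.0]
ft_force: [0.5, -0.5, -0.3]
grip_width: 0.664
grasp_force: 0.0
```

```bash
python3 -m inch '[{"slide":[0,0,-0.001],"yaw":0},{"slide":[0,0,-0.002],"yaw":0},{"slide":[0,0,-0.002],"yaw":0}]' ; python3 -m inch '[{"slide":[0,0,-0.001],"yaw":0},{"slide":[0,0,-0.001],"yaw":0}]'; python3 -m inch '[{"slide":[0,0,-0.001],"yaw":0},{"slide":[0,0,-0.001],"yaw":0}]'
```

```text
clock: 2.65
position: [0.3796, -0.4199, 0.0091]
ee_rot: [0.529, 0.849, 0.0, -0.0]
ft_force: [-0.3, -0.3, 0.1]
grip_width: 0.666
grasp_force: 0.0
clock: 2.82
position: [0.3796, -0.4199, 0.0082]
ee_rot: [0.529, 0.849, 0.0, -0.0]
ft_force: [0.4, -0.3, -0.1]
grip_width: 0.67
grasp_force: 0.0
clock: 2.98
position: [0.3795, -0.4199, 0.0072]
ee_rot: [0.529, 0.849, 0.0, -0.0]
ft_force: [0.3, 0.2, -0.0]
grip_width: 0.664
grasp_force: 0.0
```

```bash
for i in 1 2; do python3 -m inch '[{"slide":[0,0,-0.001],"yaw":0},{"slide":[0,0,-0.001],"yaw":0}]' | grep -E "pos|ft_"; done; python3 -m inch '[{"slide":[0,0,-0.001],"yaw":0},{"slide":[0,0,-0.001],"yaw":0}]'| grep -E "pos|ft_"
```

```text
position: [0.3797, -0.42, 0.0067]
ft_force: [-2.1, 1.9, 5.7]
position: [0.3797, -0.42, 0.0067]
ft_force: [-6.6, 6.3, 18.0]
position: [0.3798, -0.4201, 0.0066]
ft_force: [-9.2, 9.6, 28.6]
```

```bash
python3 -m inch '[{"slide":[0,0,0.02],"yaw":0},{"slide":[0,0,0.045],"yaw":0},{"slide":[0.02,0.04,0.06],"yaw":0},{"slide":[0.037,0.08,0.06],"yaw":0},{"slide":[0.053,0.116,0.06],"yaw":0},{"slide":[0.0538,0.1213,0.06],"yaw":0},{"slide":[0.0538,0.1213,0.05],"yaw":0},{"slide":[0.0538,0.1213,0.035],"yaw":0},{"slide":[0.0538,0.1213,0.027],"yaw":0},{"slide":[0.0538,0.1213,0.0248],"yaw":0},{"slide":[0.0538,0.1213,0.0248],"yaw":0}]' 70 25
python3 - <<'E'
from h import *
snap('wrist','w1'); snap('side','s1'); a=cv2.imread('pics/w1.png');b=cv2.imread('pics/s1.png')[110:230,310:450]
b=cv2.resize(b,(490,420),interpolation=cv2.INTER_CUBIC); c=np.hstack([cv2.resize(a,(310,420))[:,:],b]); cv2.imwrite('pics/ws1.png',c)
E
```

```text
clock: 4.4
position: [0.4326, -0.299, 0.0283]
ee_rot: [0.529, 0.849, 0.0, -0.001]
ft_force: [-1.1, 0.3, -1.0]
grip_width: 0.726
grasp_force: 0.0
```

View pics/ws1.png

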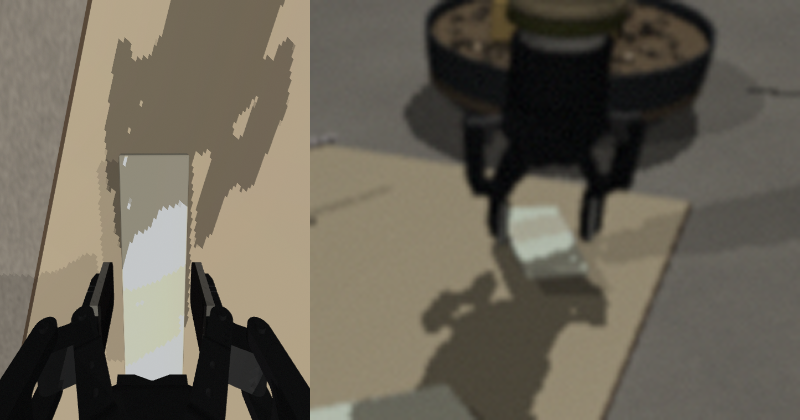

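The fingers straddle plate a evenly in both views: plate edges at columns 120–190 between pads at about 108 and 195. I'm closing the gripper.

```bash
R='x'; python3 -m inch '[{"slide":[0,0,0.0005],"yaw":0},{"slide":[0,0,0.0005],"yaw":0},{"slide":[0,0,0.0005],"yaw":0},{"slide":[0,0,0.0005],"yaw":0},{"slide":[0,0,0.0005],"yaw":0},{"slide":[0,0,0.0005],"yaw":0},{"slide":[0,0,0.0005],"yaw":0}]' 130 30
```

```text
clock: 5.08
position: [0.4336, -0.2992, 0.0304]
ee_rot: [0.529, 0.849, -0.0, 0.001]
ft_force: [-1.7, 0.1, 6.1]
grip_width: 0.571
grasp_force: 30.8
```

```bash
python3 -m inch '[{"slide":[0,0,0.006],"yaw":0},{"slide":[0,0,0.02],"yaw":0},{"slide":[0,0,0.05],"yaw":0},{"slide":[0.001,0.015,0.075],"yaw":0},{"slide":[0.003,0.045,0.08],"yaw":-0.02},{"slide":[0.005,0.085,0.08],"yaw":-0.04},{"slide":[0.008,0.125,0.08],"yaw":-0.07},{"slide":[0.011,0.165,0.08],"yaw":-0.1},{"slide":[0.013,0.205,0.08],"yaw":-0.13},{"slide":[0.016,0.245,0.08],"yaw":-0.15},{"slide":[0.018,0.285,0.08],"yaw":-0.17},{"slide":[0.021,0.325,0.08],"yaw":-0.19},{"slide":[0.024,0.365,0.08],"yaw":-0.2},{"slide":[0.026,0.405,0.08],"yaw":-0.206},{"slide":[0.029,0.445,0.08],"yaw":-0.206},{"slide":[0.031,0.485,0.08],"yaw":-0.206},{"slide":[0.033,0.52,0.08],"yaw":-0.206},{"slide":[0.035,0.545,0.08],"yaw":-0.206},{"slide":[0.036,0.558,0.07],"yaw":-0.206},{"slide":[0.0362,0.5621,0.06],"yaw":-0.206}]'; python3 -m inch '[{"slide":[0,0,-0.02],"yaw":0},{"slide":[0,0,-0.03],"yaw":0},{"slide":[0,0,-0.034],"yaw":0},{"slide":[0,0,-0.034],"yaw":0},{"slide":[0,0,-0.034],"yaw":0}]'
python3 - <<'E'
from h import *
snap('scene','s2'); snap('side','d2')
for fn,t in (('s2',160),('d2',140)):
    for z in(.048,.046,.030+.006):
        print(fn,[o for o in plates(fn,z,t) if 90<o[4]<140 and o[3]>150])
a=cv2.imread('pics/s2.png')[200:310,320:430];b=cv2.imread('pics/d2.png')[240:350,220:340]
cv2.imwrite('pics/c2.png',np.hstack([cv2.resize(a,(400,400),interpolation=2),cv2.resize(b,(400,400),interpolation=2)]))
E
```

```text
clock: 6.75
position: [0.4692, 0.2667, 0.09]
ee_rot: [0.612, 0.791, 0.001, -0.0]
ft_force: [-0.5, -0.4, -1.4]
grip_width: 0.566
grasp_force: 31.5
clock: 7.17
position: [0.4699, 0.2628, 0.056]
ee_rot: [0.613, 0.79, 0.0, 0.0]
ft_force: [-0.3, 0.8, -0.8]
grip_width: 0.571
grasp_force: 31.5
s2 []
s2 []
s2 []
d2 [(np.float64(0.048), [272.0, 293.0], 488.4, 256.2, 97.6, 72.3, -75.0)]
d2 [(np.float64(0.046), [272.0, 293.0], 489.4, 254.2, 98.0, 72.6, -75.0)]
d2 [(np.float64(0.036), [272.0, 293.0], 494.4, 243.9, 99.7, 73.9, -75.0)]
```

View pics/c2.png

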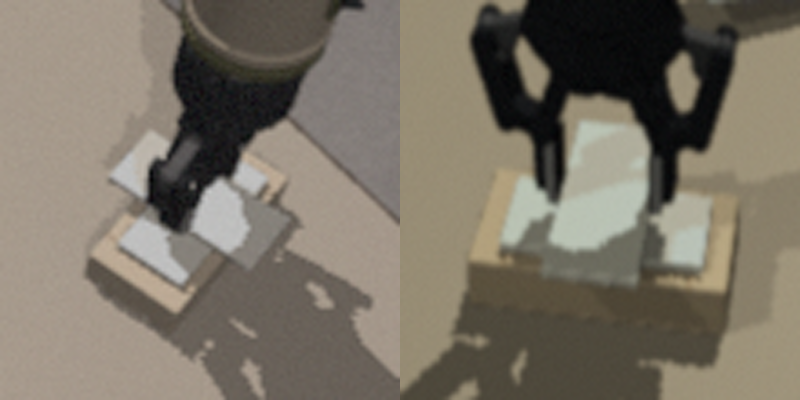

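```bash
python3 -m inch '[{"slide":[0,0.0005,-0.004],"yaw":0},{"slide":[0,0.0005,-0.007],"yaw":0},{"slide":[0,0.0005,-0.008],"yaw":0},{"slide":[0,0.0005,-0.008],"yaw":0}]'|grep -E "pos|ft"; python3 -m inch '[{"slide":[0,0,-0.0007],"yaw":0},{"slide":[0,0,-0.0007],"yaw":0}]'|grep -E "pos|ft";python3 -m inch '[{"slide":[0,0,-0.0007],"yaw":0},{"slide":[0,0,-0.0007],"yaw":0}]'|grep -E "pos|ft"
```

```text
position: [0.4694, 0.2638, 0.0473]
ft_force: [-0.4, -0.5, -0.9]
position: [0.4696, 0.264, 0.0469]
ft_force: [0.4, 0.4, -0.6]
position: [0.4697, 0.264, 0.0465]
ft_force: [-1.6, -0.6, 2.8]
```

```bash
python3 -m inch '[{"slide":[0,0,0],"yaw":0},{"slide":[0,0,0],"yaw":0},{"slide":[0,0,0],"yaw":0},{"slide":[0,0,0],"yaw":0},{"slide":[0,0,0.004],"yaw":0},{"slide":[0,0,0.015],"yaw":0},{"slide":[0,0,0.04],"yaw":0},{"slide":[0,-0.01,0.07],"yaw":0},{"slide":[-0.002,-0.05,0.075],"yaw":-0.1},{"slide":[-0.003,-0.09,0.075],"yaw":-0.2},{"slide":[-0.004,-0.13,0.075],"yaw":-0.3},{"slide":[-0.004,-0.17,0.07],"yaw":-0.4},{"slide":[-0.004,-0.21,0.06],"yaw":-0.5},{"slide":[-0.004,-0.25,0.05],"yaw":-0.62},{"slide":[-0.004,-0.269,0.04],"yaw":-0.74},{"slide":[-0.0036,-0.2692,0.03],"yaw":-0.86},{"slide":[-0.0036,-0.2692,0.02],"yaw":-0.98},{"slide":[-0.0036,-0.2692,0.015],"yaw":-1.09},{"slide":[-0.0036,-0.2692,0.015],"yaw":-1.09},{"slide":[-0.0036,-0.2692,0.015],"yaw":-1.09}]' 68
python3 - <<'E'
from h import *
snap('scene','s3'); snap('side','d3')
for fn,ts in (('s3',(150,160)),('d3',(130,140))):
  for t in ts: print(fn,[o for o in plates(fn,.042,t) if o[3]>150])
a=cv2.imread('pics/s3.png')[200:310,320:430];b=cv2.imread('pics/d3.png')[240:350,220:340]
cv2.imwrite('pics/c3.png',np.hstack([cv2.resize(a,(400,400),interpolation=2),cv2.resize(b,(400,400),interpolation=2)]))
E
```

```text
clock: 9.6
position: [0.4663, -0.005, 0.0619]
ee_rot: [0.933, 0.36, 0.0, 0.0]
ft_force: [-0.2, -0.0, -0.2]
grip_width: 0.739
grasp_force: 0.0
s3 [(np.float64(0.042), [284.0, 300.0], 716.9, 235.0, 42.7, 42.6, -86.7)]
s3 [(np.float64(0.042), [284.0, 300.0], 717.7, 235.3, 41.6, 40.8, -35.3)]
d3 [(np.float64(0.042), [174.0, 252.0], 734.1, 225.2, 42.7, 42.2, -84.1)]
d3 [(np.float64(0.042), [173.0, 252.0], 733.6, 225.6, 41.0, 39.5, 22.5)]
```

View pics/c3.png

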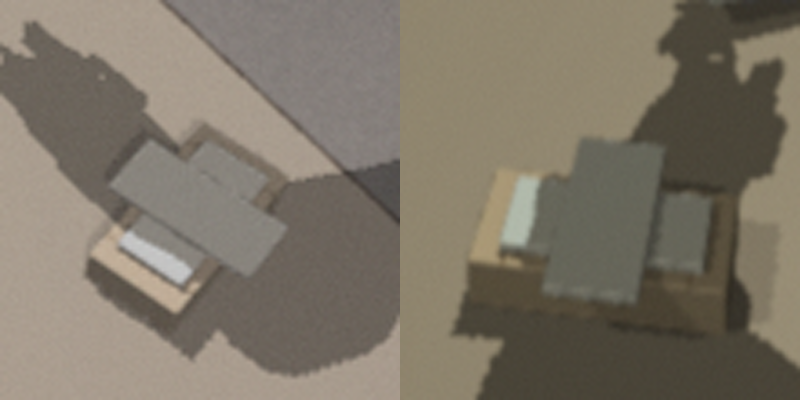

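Plate a lies across the pile and looks level. Its top corners are at (148,138), (287,228), (248,276), (110,187) in the scene crop and (582,138), (664,150), (637,303), (543,293) in the side crop.

```bash
cat >> h.py <<'E'
def quad(fn,uv,z):
    P=ray(fn,uv,z)[:,:2]*1000; r=cv2.minAreaRect(P.astype(np.float32)); c=P.mean(0)
    e=[np.linalg.norm(P[(i+1)%4]-P[i]).round(1) for i in range(4)]
    i=0 if e[0]>e[1] else 1; d=P[i+1]-P[i]-(P[(i+3)%4]-P[i+2])
    return c.round(1),e,round((np.degrees(np.arctan2(d[1],d[0]))+90)%180-90,1)
E
python3 - <<'E'
from h import *
print(quad('s3',np.array([(148,138),(287,228),(248,276),(110,187)])/3.636+[320,200]-.4,.042))
print(quad('d3',(np.array([(582,138),(664,150),(637,303),(543,293)])-[400,0])/[3.333,3.636]+[220,240]-.4,.042))
o=get_obs();print(o['joint_pos'].round(2))
E
```

```text
(array([470. , 266.1]), [np.float64(110.0), np.float64(48.2), np.float64(106.8), np.float64(50.2)], np.float64(-75.6))
(array([467.9, 267.6]), [np.float64(48.0), np.float64(109.4), np.float64(48.4), np.float64(113.0)], np.float64(-75.2))
[ 0.43  0.23 -0.55  2.04  0.15  0.92 -1.04]
```

```bash
python3 -m inch '[{"slide":[0,-0.0005,-0.01],"yaw":-0.008},{"slide":[0,-0.0005,-0.022],"yaw":-0.008},{"slide":[0,-0.0005,-0.03],"yaw":-0.008},{"slide":[0,-0.0005,-0.0316],"yaw":-0.008},{"slide":[0,-0.0005,-0.0316],"yaw":-0.008}]'|grep -E "pos|ft";  python3 -m inch '[{"slide":[0,0,0.0003],"yaw":0},{"slide":[0,0,0.0003],"yaw":0},{"slide":[0,0,0.0003],"yaw":0},{"slide":[0,0,0.0003],"yaw":0},{"slide":[0,0,0.0003],"yaw":0},{"slide":[0,0,0.0003],"yaw":0},{"slide":[0,0,0.0003],"yaw":0}]' 130 30
```

```text
position: [0.4652, -0.0056, 0.0285]
ft_force: [0.2, -0.4, -0.3]
clock: 10.7
position: [0.4662, -0.0058, 0.0301]
ee_rot: [0.935, 0.354, 0.0, 0.0]
ft_force: [0.2, 0.4, 0.6]
grip_width: 0.569
grasp_force: 31.3
```

```bash
python3 -m inch '[{"slide":[0,0,0.006],"yaw":0},{"slide":[0,0,0.02],"yaw":0},{"slide":[0,0.005,0.05],"yaw":-0.02},{"slide":[0,0.025,0.075],"yaw":-0.06},{"slide":[0.001,0.06,0.08],"yaw":-0.12},{"slide":[0.001,0.095,0.08],"yaw":-0.2},{"slide":[0.002,0.13,0.08],"yaw":-0.28},{"slide":[0.003,0.165,0.08],"yaw":-0.35},{"slide":[0.003,0.2,0.08],"yaw":-0.42},{"slide":[0.0036,0.235,0.08],"yaw":-0.473},{"slide":[0.0036,0.26,0.075],"yaw":-0.473},{"slide":[0.0036,0.271,0.065],"yaw":-0.473},{"slide":[0.0036,0.271,0.05],"yaw":-0.473},{"slide":[0.0036,0.271,0.036],"yaw":-0.473},{"slide":[0.0036,0.271,0.028],"yaw":-0.473},{"slide":[0.0036,0.271,0.0245],"yaw":-0.473},{"slide":[0.0036,0.271,0.0235],"yaw":-0.473},{"slide":[0.0036,0.271,0.0235],"yaw":-0.473},{"slide":[0.0036,0.271,0.0235],"yaw":-0.473}]'; python3 -m inch '[{"slide":[0,0,-0.0007],"yaw":0},{"slide":[0,0,-0.0007],"yaw":0}]'|grep -E "pos|ft"
```

```text
clock: 12.28
position: [0.4701, 0.2653, 0.0543]
ee_rot: [0.992, 0.125, 0.001, -0.0]
ft_force: [1.2, -0.3, -0.7]
grip_width: 0.567
grasp_force: 31.5
position: [0.4699, 0.2652, 0.0532]
ft_force: [0.4, -0.1, -1.1]
```

```bash
for i in 1; do python3 -m inch '[{"slide":[0,0,-0.0007],"yaw":0},{"slide":[0,0,-0.0007],"yaw":0}]'|grep -E "pos|ft"; done; python3 -m inch '[{"slide":[0,0,-0.0005],"yaw":0},{"slide":[0,0,-0.0005],"yaw":0}]'|grep -E "pos|ft"
```

```text
position: [0.4698, 0.2653, 0.0523]
ft_force: [0.2, 0.4, -0.2]
position: [0.4698, 0.2653, 0.0521]
ft_force: [-2.5, -2.7, 6.4]
```

```bash
python3 -m inch '[{"slide":[0,0,0],"yaw":0},{"slide":[0,0,0],"yaw":0},{"slide":[0,0,0],"yaw":0},{"slide":[0,0,0],"yaw":0},{"slide":[0,0,0.004],"yaw":0},{"slide":[0,0,0.015],"yaw":0},{"slide":[0,0,0.04],"yaw":0},{"slide":[0.01,-0.02,0.065],"yaw":0},{"slide":[0.03,-0.053,0.08],"yaw":0.046},{"slide":[0.05,-0.088,0.08],"yaw":0.046},{"slide":[0.07,-0.123,0.08],"yaw":0.046},{"slide":[0.09,-0.158,0.08],"yaw":0.046},{"slide":[0.11,-0.193,0.08],"yaw":0.046},{"slide":[0.13,-0.228,0.08],"yaw":0.046},{"slide":[0.15,-0.263,0.08],"yaw":0.046},{"slide":[0.17,-0.298,0.075],"yaw":0.046},{"slide":[0.18,-0.316,0.065],"yaw":0.046},{"slide":[0.18,-0.316,0.06],"yaw":0.046},{"slide":[0.18,-0.316,0.06],"yaw":0.046}]' 68
python3 - <<'E'
from h import *
snap('scene','s4'); snap('side','d4'); snap('wrist','w4')
a=cv2.imread('pics/s4.png')[200:310,320:430];b=cv2.imread('pics/d4.png')[240:350,220:340];c=cv2.imread('pics/w4.png')
W=np.zeros((600,800,3),np.uint8);W[:300,:300]=cv2.resize(a,(300,300),interpolation=2);W[300:,:300]=cv2.resize(b,(300,300),interpolation=2)
W[:375,300:]=cv2.resize(c,(500,375)); d=cv2.imread('pics/d4.png')[160:240,200:320]; W[375:,450:]=cv2.resize(d,(350,225),interpolation=2)
cv2.imwrite('pics/c4.png',W)
E
```

```text
clock: 14.37
position: [0.6493, -0.0523, 0.1107]
ee_rot: [0.989, 0.147, -0.001, -0.0]
ft_force: [-1.2, 0.5, -0.8]
grip_width: 0.735
grasp_force: 0.0
```

View pics/c4.png

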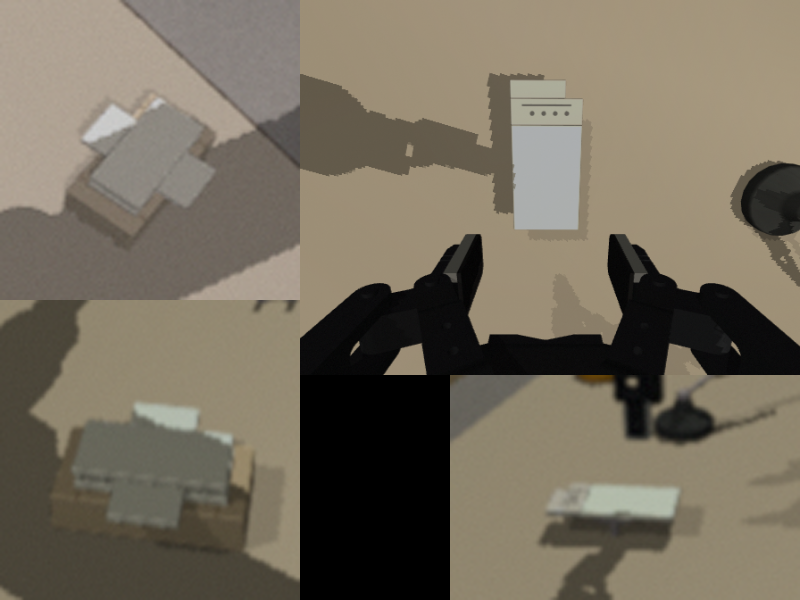

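The second plain plate lies square on the pile. In the wrist view the coded plate is in line with the fingers, its plain end at (514–578,230) and the notched frosted end at (510–584,80), and the side view shows a trivet leg under mid-plate at (622,515).

Run:
```python
from h import *
uv=(np.array([(514,230),(578,230),(584,80),(510,80)])-[300,0])/.893
print(quad('w4',uv,.026)); P=ray('w4',uv,.026)*1000; print(P.round(1)[:,:2])
print(quad('s4',np.array([(153,103),(202,135),(140,210),(92,178)])/2.727+[320,200]-.4,.048))
print(quad('d4',np.array([(85,122),(232,132),(228,190),(73,185)])/[2.5,2.727]+[220,240]-.4,.048))
```

```text
(array([678.3, -40.7]), [np.float64(49.8), np.float64(110.1), np.float64(49.9), np.float64(110.1)], np.float64(16.8))
[[618.3 -32.8]
 [632.9 -80.4]
 [738.4 -48.7]
 [723.7  -1. ]]
(array([474.8, 268.6]), [np.float64(52.1), np.float64(101.2), np.float64(49.2), np.float64(102.4)], np.float64(14.8))
(array([468.3, 268.7]), [np.float64(109.2), np.float64(55.2), np.float64(107.8), np.float64(61.0)], np.float64(19.0))
```

```bash
python3 -m inch '[{"slide":[-0.002,0.0005,-0.03],"yaw":0},{"slide":[-0.002,0.0005,-0.055],"yaw":0},{"slide":[-0.002,0.0005,-0.075],"yaw":0},{"slide":[-0.002,0.0005,-0.086],"yaw":0},{"slide":[-0.002,0.0005,-0.088],"yaw":0},{"slide":[-0.002,0.0005,-0.088],"yaw":0}]' 68 20|grep -E "pos|ft";  python3 -m inch '[{"slide":[0,0,0],"yaw":0},{"slide":[0,0,0],"yaw":0},{"slide":[0,0,0],"yaw":0},{"slide":[0,0,0],"yaw":0},{"slide":[0,0,0],"yaw":0},{"slide":[0,0,0],"yaw":0},{"slide":[0,0,0],"yaw":0}]' 130 20; python3 -m inch '[{"slide":[0,0,-0.001],"yaw":0},{"slide":[0,0,-0.002],"yaw":0},{"slide":[0,0,-0.003],"yaw":0},{"slide":[0,0,-0.003],"yaw":0}]'
```

```text
position: [0.6477, -0.0494, 0.024]
ft_force: [-0.2, -0.8, -0.3]
clock: 15.6
position: [0.6486, -0.0499, 0.0251]
ee_rot: [0.989, 0.148, 0.001, 0.0]
ft_force: [-1.3, 1.8, 6.5]
grip_width: 0.575
grasp_force: 24.5
clock: 15.93
position: [0.6487, -0.0503, 0.0227]
ee_rot: [0.989, 0.148, 0.001, 0.0]
ft_force: [-4.4, 0.4, 13.4]
grip_width: 0.577
grasp_force: 25.5
```

```bash
python3 -m inch '[{"slide":[0,0,-0.001],"yaw":0},{"slide":[0,0,-0.002],"yaw":0},{"slide":[0,0,-0.003],"yaw":0},{"slide":[0,0,-0.004],"yaw":0},{"slide":[0,0,-0.004],"yaw":0}]'|grep -E "pos|ft"
python3 - <<'E'
from h import *
snap('side','d5'); snap('wrist','w5');snap('scene','s5')
W=np.zeros((600,800,3),np.uint8)
W[:300,:400]=cv2.resize(cv2.imread('pics/w5.png'),(400,300)); W[:300,400:]=cv2.resize(cv2.imread('pics/d5.png')[155:245,200:320],(400,300),interpolation=2)
W[300:,:400]=cv2.resize(cv2.imread('pics/s5.png')[170:260,180:300],(400,300),interpolation=2)
cv2.imwrite('pics/c5.png',W)
E
```

```text
position: [0.6489, -0.0505, 0.019]
ft_force: [-4.9, 0.4, 15.4]
```

View pics/c5.png

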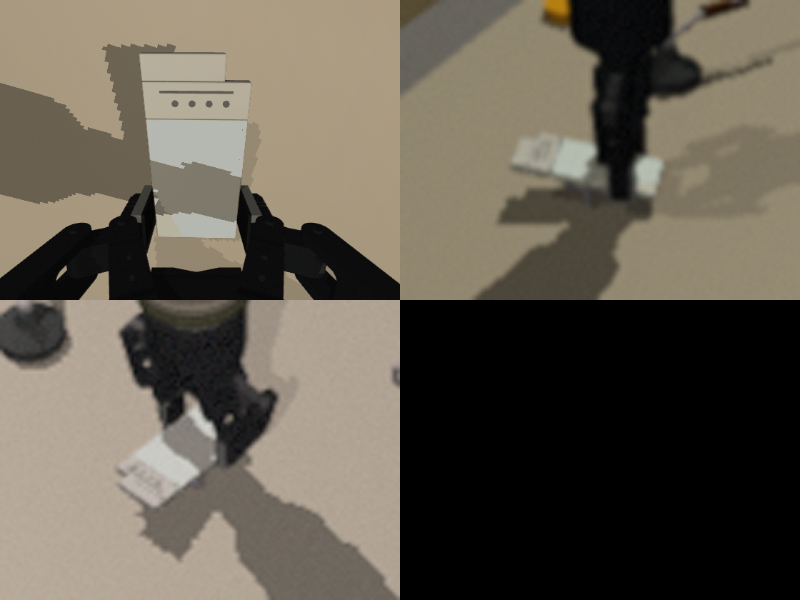

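The plate is pivoting in the grip with its frosted end rising. I'll get the tilt with solvePnP on corners read from the wrist view: plain end (159,237), (236,239); tip (139,53), (225,53); notch (225,81), (251,82); frost line (147,119), (244,120).

```bash
cat >> h.py <<'E'
OBJ=np.array([(-55,25,6),(-55,-25,6),(55,25,6),(55,-13,6),(43,-13,6),(43,-25,6),(25,25,6),(25,-25,6)],float)
def tilt(fn,uv,idx=range(8)):
    d=np.load(f'pics/{fn}.npz');fx,fy,cx,cy=d['K'];T=d['T'];K=np.array([[fx,0,cx],[0,fy,cy],[0,0,1]])
    o=OBJ[list(idx)]; uv=np.asarray(uv,float)
    ok,r,t=cv2.solvePnP(o,uv,K,None)
    e=cv2.projectPoints(o,r,t,K,None)[0][:,0]-uv
    R=T[:3,:3].T@cv2.Rodrigues(r)[0]; c=T[:3,:3].T@(t[:,0]/1000-T[:3,3])
    x=R[:,0]; print('tilt',np.degrees(np.arcsin(x[2])).round(1),'roll',np.degrees(np.arcsin(R[2,1])).round(1),'heading',np.degrees(np.arctan2(x[1],x[0])).round(1),'centre',(c*1000).round(1),'rms',np.sqrt((e**2).mean()).round(2))
    g=(get_obs()['position']-c)*1000; print('tcp in plate xyz',(R.T@g).round(1))
E
python3 - <<'E'
from h import *
tilt('w5',np.array([(159,237),(236,239),(139,53),(225,53),(225,81),(251,82),(147,119),(244,120)])/.7143)
E
```

```text
tilt 9.9 roll -2.6 heading 17.4 centre [678.5 -41.1  20.9] rms 1.35
tcp in plate xyz [-30.9  -0.3   3.5]
```

```bash
python3 -m inch '[{"slide":[0,0,-0.001],"yaw":0},{"slide":[0,0,-0.002],"yaw":0},{"slide":[0,0,-0.003],"yaw":0},{"slide":[0,0,-0.004],"yaw":0},{"slide":[0,0,-0.005],"yaw":0},{"slide":[0,0,-0.006],"yaw":0},{"slide":[0,0,-0.006],"yaw":0}]'|grep -E "pos|ft"
python3 - <<'E'
from h import *
snap('side','d6'); snap('wrist','w6')
W=np.zeros((450,800,3),np.uint8)
W[:,:540]=cv2.resize(cv2.imread('pics/w6.png')[:,:],(540,450)); W[:250,540:]=cv2.resize(cv2.imread('pics/d6.png')[155:245,200:290],(260,250),interpolation=2)
cv2.imwrite('pics/c6.png',W)
E
```

```text
position: [0.6494, -0.0504, 0.0132]
ft_force: [-3.7, -0.5, 14.2]
```

View pics/c6.png

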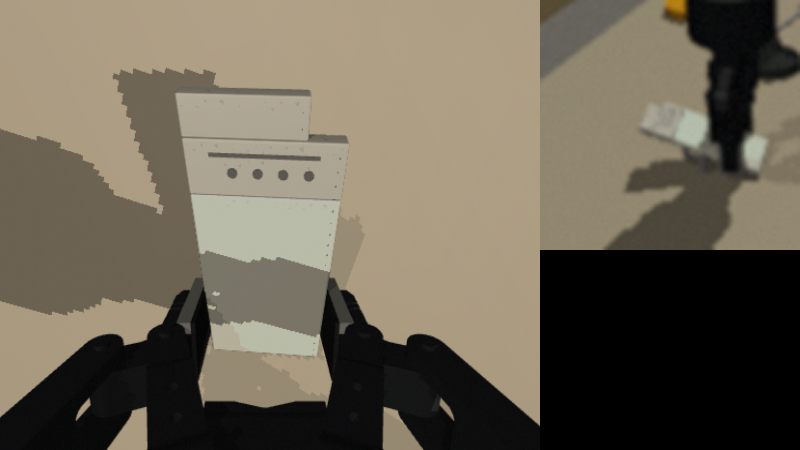

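Frosted end clearly higher; corners read: (214,349), (317,356), (177,94), (310,97), (309,141), (347,143), (190,193), (340,200).

Run:
```python
from h import *
tilt('w6',np.array([(214,349),(317,356),(177,94),(310,97),(309,141),(347,143),(190,193),(340,200)])/[.9643,1.0714])
```

```text
tilt 20.6 roll -4.0 heading 17.2 centre [677.6 -41.4  22.7] rms 0.64
tcp in plate xyz [-31.1  -0.4   1.6]
```

```bash
python3 -m inch '[{"slide":[0,0,0.005],"yaw":0},{"slide":[0,0,0.02],"yaw":0},{"slide":[0,0,0.045],"yaw":0},{"slide":[0,0.01,0.065],"yaw":0},{"slide":[-0.01,0.04,0.07],"yaw":-0.047},{"slide":[-0.018,0.075,0.07],"yaw":-0.047},{"slide":[-0.027,0.11,0.07],"yaw":-0.047},{"slide":[-0.035,0.145,0.07],"yaw":-0.047},{"slide":[-0.044,0.18,0.07],"yaw":-0.047},{"slide":[-0.052,0.215,0.07],"yaw":-0.047},{"slide":[-0.061,0.25,0.07],"yaw":-0.047},{"slide":[-0.07,0.285,0.07],"yaw":-0.047},{"slide":[-0.078,0.318,0.065],"yaw":-0.047},{"slide":[-0.0825,0.338,0.05],"yaw":-0.047},{"slide":[-0.0825,0.338,0.032],"yaw":-0.047},{"slide":[-0.0825,0.338,0.02],"yaw":-0.047},{"slide":[-0.0825,0.338,0.013],"yaw":-0.047},{"slide":[-0.0825,0.338,0.012],"yaw":-0.047},{"slide":[-0.0825,0.338,0.012],"yaw":-0.047}]' - 40
python3 - <<'E'
from h import *
snap('side','d7'); snap('wrist','w7')
W=np.zeros((450,800,3),np.uint8)
W[:,:400]=cv2.resize(cv2.imread('pics/w7.png')[:,100:460],(400,450)); W[:400,400:]=cv2.resize(cv2.imread('pics/d7.png')[230:350,160:280],(400,400),interpolation=2)
cv2.imwrite('pics/c7.png',W)
E
```

```text
clock: 18.77
position: [0.5657, 0.2864, 0.0227]
ee_rot: [0.992, 0.124, -0.0, 0.0]
ft_force: [0.3, 0.4, -0.3]
grip_width: 0.572
grasp_force: 41.5
```

View pics/c7.png

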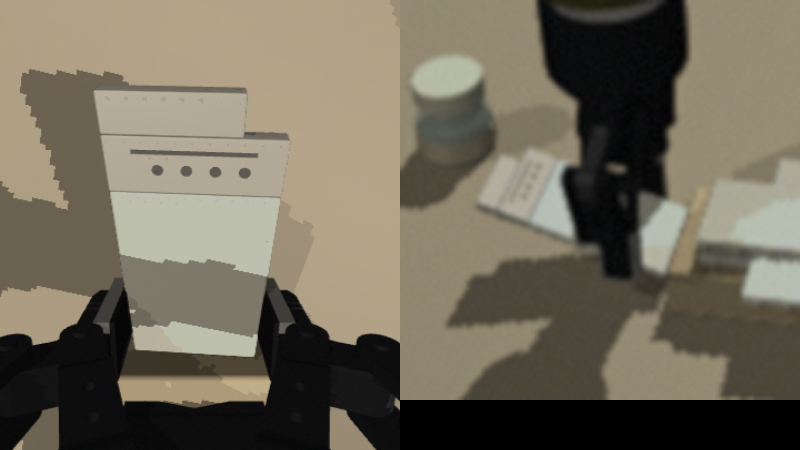

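This was my tenth and last picture. The plate is held tilted just off the block's end face, with its plain end at (135,351)–(255,357) in the wrist view and the block's top edge behind it at row ~378. From here I track the corners by code (LK flow plus PnP) and use the forces.

```bash
cat >> h.py <<'E'
def track(a,b,uv):
    A=cv2.imread(f'pics/{a}.png',0);B=cv2.imread(f'pics/{b}.png',0)
    p=np.asarray(uv,np.float32).reshape(-1,1,2)
    q,st,er=cv2.calcOpticalFlowPyrLK(A,B,p,None,winSize=(25,25),maxLevel=3)
    r,st2,_=cv2.calcOpticalFlowPyrLK(B,A,q,None,winSize=(25,25),maxLevel=3)
    fb=np.linalg.norm((r-p)[:,0],axis=1); print('fb',fb.round(1)); return q[:,0],np.where(fb<1)[0]
E
python3 - <<'E'
from h import *
uv=np.array([(135,351),(255,357),(97,93),(246,97),(245,135),(288,139),(108,189),(280,197)])/[1.1111,1.0714]+[100,0]
np.save('pics/w7uv.npy',uv); tilt('w7',uv)
print(get_obs()['position'])
E
python3 -m inch '[{"slide":[-0.001,-0.0002,0],"yaw":0},{"slide":[-0.0019,-0.0005,0],"yaw":0},{"slide":[-0.0019,-0.0005,0],"yaw":0}]' - 20 |grep -E "pos|ft|force"
python3 -m inch '[{"slide":[-0.001,-0.0002,0],"yaw":0},{"slide":[-0.0019,-0.0005,0],"yaw":0},{"slide":[-0.0019,-0.0005,0],"yaw":0}]' - 20 |grep -E "pos|ft|force"
```

```text
tilt 18.5 roll -3.4 heading 14.2 centre [594.6 294.3  31.2] rms 1.5
tcp in plate xyz [-30.4  -0.1   2.1]
[0.56603218 0.28710785 0.02352983]
position: [0.5633, 0.2871, 0.023]
ft_force: [-1.2, -0.7, -1.8]
grasp_force: 41.5
position: [0.5621, 0.2869, 0.0231]
ft_force: [3.9, 1.4, -0.8]
grasp_force: 41.5
```

```bash
python3 -m inch '[{"slide":[-0.001,-0.0002,0],"yaw":0},{"slide":[-0.0015,-0.0004,0.0],"yaw":0},{"slide":[-0.0015,-0.0004,0.0],"yaw":0},{"slide":[-0.0015,-0.0004,0.0],"yaw":0}]' 130 20 |grep -E "pos|ft|force|grip"
```

```text
position: [0.5619, 0.2869, 0.0234]
ft_force: [9.8, 2.8, -3.7]
grip_width: 0.57
grasp_force: 41.4
```

```bash
python3 -m inch '[{"slide":[-0.001,-0.0002,0],"yaw":0},{"slide":[-0.002,-0.0005,0.0],"yaw":0},{"slide":[-0.003,-0.0008,0.0],"yaw":0},{"slide":[-0.003,-0.0008,0.001],"yaw":0},{"slide":[-0.003,-0.0008,0.002],"yaw":0},{"slide":[-0.003,-0.0008,0.003],"yaw":0},{"slide":[-0.003,-0.0008,0.003],"yaw":0}]' 125 20 |grep -E "pos|ft|force|grip"
python3 - <<'E'
from h import *
snap('wrist','w8'); uv=np.load('pics/w7uv.npy'); q,i=track('w7','w8',uv); np.save('pics/w8uv.npy',q); tilt('w8',q[i],i); print((q-uv).round(1).tolist())
E
```

```text
position: [0.5609, 0.2862, 0.0268]
ft_force: [17.1, 5.3, -8.2]
grip_width: 0.574
grasp_force: 41.1
fb [0.3 5.6 0.  0.1 0.  0.1 0.  0.1]
tilt 22.2 roll -2.9 heading 14.5 centre [589.7 294.1  36.2] rms 1.59
tcp in plate xyz [-31.2  -0.6   2.5]
[[0.9, -3.8], [-0.1, -4.5], [-5.7, 3.8], [-0.4, 2.8], [-0.7, 3.2], [0.8, 2.9], [-2.8, 3.7], [0.2, 3.3]]
```

```bash
python3 -m inch '[{"slide":[-0.0005,-0.0001,0.001],"yaw":0},{"slide":[-0.001,-0.0003,0.002],"yaw":0},{"slide":[-0.0015,-0.0004,0.003],"yaw":0},{"slide":[-0.0015,-0.0004,0.003],"yaw":0}]' |grep -E "pos|ft|force|grip"
python3 - <<'E'
from h import *
snap('wrist','w9'); uv=np.load('pics/w8uv.npy'); q,i=track('w8','w9',uv); np.save('pics/w9uv.npy',q); tilt('w9',q[i],i); print((q-uv).round(1).tolist())
E
```

```text
position: [0.5595, 0.2856, 0.0298]
ft_force: [18.3, 5.2, -8.8]
grip_width: 0.571
grasp_force: 40.6
fb [0.1 0.  0.  0.1 0.  0.1 0.  0. ]
tilt 25.4 roll -2.8 heading 14.6 centre [589.  293.7  40.5] rms 1.51
tcp in plate xyz [-32.2  -0.6   3.4]
[[0.4000000059604645, -4.900000095367432], [-0.699999988079071, -5.099999904632568], [-3.700000047683716, 2.5], [1.7000000476837158, 2.5999999046325684], [1.399999976158142, 2.9000000953674316], [2.4000000953674316, 3.0], [-1.7000000476837158, 2.0999999046325684], [1.2000000476837158, 2.5]]
```

```bash
python3 -m inch '[{"slide":[-0.001,-0.0003,0.0005],"yaw":0},{"slide":[-0.002,-0.0005,0.0015],"yaw":0},{"slide":[-0.003,-0.0008,0.0025],"yaw":0},{"slide":[-0.003,-0.0008,0.0035],"yaw":0},{"slide":[-0.003,-0.0008,0.0035],"yaw":0}]' |grep -E "pos|ft|force|grip"
python3 - <<'E'
from h import *
snap('wrist','w10'); uv=np.load('pics/w9uv.npy'); q,i=track('w9','w10',uv); np.save('pics/w10uv.npy',q); tilt('w10',q[i],i); print((q-uv).round(1).tolist())
E
```

```text
position: [0.5566, 0.2847, 0.0333]
ft_force: [17.2, 5.1, -7.9]
grip_width: 0.576
grasp_force: 39.9
fb [0.1 0.4 0.1 0.2 0.  0.2 0.  0.1]
tilt 30.7 roll -2.3 heading 14.7 centre [587.1 293.3  46.2] rms 1.57
tcp in plate xyz [-33.8  -0.7   5.1]
[[0.800000011920929, -8.600000381469727], [-1.7000000476837158, -9.0], [-7.900000095367432, 6.099999904632568], [2.299999952316284, 5.900000095367432], [1.899999976158142, 6.0], [3.799999952316284, 5.599999904632568], [-3.4000000953674316, 4.599999904632568], [2.0, 4.699999809265137]]
```

```bash
python3 -m inch '[{"slide":[-0.001,-0.0003,0.0008],"yaw":0},{"slide":[-0.002,-0.0005,0.0016],"yaw":0},{"slide":[-0.003,-0.0008,0.0024],"yaw":0},{"slide":[-0.0032,-0.0008,0.003],"yaw":0},{"slide":[-0.0032,-0.0008,0.003],"yaw":0}]' |grep -E "pos|ft|force|grip"
python3 - <<'E'
from h import *
snap('wrist','w11'); uv=np.load('pics/w10uv.npy'); q,i=track('w10','w11',uv); np.save('pics/w11uv.npy',q); tilt('w11',q[i],i); print((q-uv).round(1).tolist())
E
```

```text
position: [0.5532, 0.284, 0.0365]
ft_force: [16.0, 3.2, -6.1]
grip_width: 0.572
grasp_force: 38.8
fb [0.3 0.2 0.1 0.2 0.1 0.4 0.1 0.2]
tilt 36.5 roll -1.7 heading 14.9 centre [584.4 293.1  51.9] rms 1.91
tcp in plate xyz [-35.2  -1.    6.9]
[[1.2000000476837158, -8.600000381469727], [-2.0, -9.100000381469727], [-10.399999618530273, 12.300000190734863], [1.7999999523162842, 12.5], [1.899999976158142, 10.0], [3.299999952316284, 8.899999618530273], [-4.300000190734863, 7.599999904632568], [1.899999976158142, 6.800000190734863]]
```

```bash
python3 -m inch '[{"slide":[0.006,0.0015,0],"yaw":0},{"slide":[0.014,0.0035,0],"yaw":0},{"slide":[0.02,0.005,0.01],"yaw":0},{"slide":[0.02,0.005,0.03],"yaw":0},{"slide":[0.02,0.005,0.055],"yaw":0},{"slide":[0.02,0.005,0.08],"yaw":0},{"slide":[0.02,0.005,0.105],"yaw":0},{"slide":[0.02,0.005,0.13],"yaw":0},{"slide":[0.02,0.005,0.155],"yaw":0},{"slide":[0.02,0.005,0.18],"yaw":0},{"slide":[0.02,0.005,0.2],"yaw":0},{"slide":[0.02,0.005,0.21],"yaw":0},{"slide":[0.02,0.005,0.215],"yaw":0},{"slide":[0.02,0.005,0.215],"yaw":0},{"slide":[0.02,0.005,0.215],"yaw":0}]' 130 60
python3 - <<'E'
from h import *
for n,f in(('wrist','w12'),('side','d12'),('scene','s12')): snap(n,f)
uv=np.load('pics/w11uv.npy'); q,i=track('w11','w12',uv); np.save('pics/w12uv.npy',q); tilt('w12',q[i],i); print(q.round(1).tolist())
# residuals vs. local corner refinement
g=cv2.imread('pics/w12.png',0)
r=cv2.cornerSubPix(g,q.reshape(-1,1,2).astype(np.float32).copy(),(5,5),(-1,-1),(3,40,.01))[:,0]; print((r-q).round(1).tolist()); tilt('w12',r)
print(plates('d12',.26,120))
E
```

```text
clock: 22.9
position: [0.5688, 0.2883, 0.2489]
ee_rot: [0.992, 0.125, -0.001, 0.0]
ft_force: [0.8, 0.3, -1.2]
grip_width: 0.56
grasp_force: 63.8
fb [1.000e-01 1.000e-01 2.423e+02 3.159e+02 2.191e+02 3.184e+02 1.771e+02
 7.000e-01]Traceback (most recent call last):
  File "<stdin>", line 3, in <module>
  File "h.py", line 44, in tilt
    ok,r,t=cv2.solvePnP(o,uv,K,None)
           ~~~~~~~~~~~~^^^^^^^^^^^^^
cv2.error: OpenCV(4.12.0) /io/opencv/modules/calib3d/src/solvepnp.cpp:835: error: (-215:Assertion failed) ( (npoints >= 4) || (npoints == 3 && flags == SOLVEPNP_ITERATIVE && useExtrinsicGuess) || (npoints >= 3 && flags == SOLVEPNP_SQPNP) ) && npoints == std::max(ipoints.checkVector(2, CV_32F), ipoints.checkVector(2, CV_64F)) in function 'solvePnPGeneric'
```

```bash
cat >> h.py <<'E'
from scipy.optimize import least_squares
from scipy.spatial.transform import Rotation as Ro
def seg(a,b,n=30): return np.array(a)+(np.array(b)-np.array(a))*np.linspace(.04,.96,n)[:,None]
V=[(-55,25,6),(55,25,6),(55,-13,6),(43,-13,6),(43,-25,6),(-55,-25,6)]
SM=np.vstack([seg(V[k],V[(k+1)%6]) for k in range(6)]+[seg((25,25,6),(25,-25,6))])
def fit(fns,p0,rng=4):
    dts=[]
    for f in fns:
        g=cv2.imread(f'pics/{f}.png'); e=cv2.Canny(g,40,100)
        dts.append(cv2.distanceTransform(255-e,cv2.DIST_L2,5))
    def pts(p): # heading,tilt,roll deg, centre mm
        return Ro.from_euler('ZYX',[p[0],-p[1],p[2]],degrees=True).apply(SM)/1000+p[3:]/1000
    def cost(p):
        P=pts(p); r=[]
        for f,d in zip(fns,dts):
            uv=proj(f,P).astype(np.float32)
            r.append(np.minimum(cv2.remap(d,uv[:,0].copy(),uv[:,1].copy(),cv2.INTER_LINEAR)[:],rng if rng else 9).ravel())
        return np.concatenate(r)
    best=None
    for t in (30,33,36,39,42):
        q=np.array(p0,float); q[1]=t
        for _ in range(2):
            s=least_squares(cost,q,diff_step=1e-3,x_scale=[1,1,1,1,1,1],loss='soft_l1'); q=s.x
        if best is None or s.cost<best.cost: best=s
        print(fns,t,'->',q.round(1),round(s.cost,1))
    return best.x
E
python3 - <<'E'
from h import *
p=get_obs()['position']*1000; print(p)
# plate centre from last estimate: tcp at plate (-35.2,-1,6.9)
R=Ro.from_euler('ZYX',[14.7,-36.5,0],degrees=True)
c=p-R.apply([-35.2,-1,6.9]); 
p0=[14.7,36.5,-1.7,*c]
fit(['w12'],p0,12); fit(['d12'],p0,10); fit(['s12'],p0,10)
E
```

```text
[568.68365722 288.19043623 248.54871206]
['w12'] 30 -> [ 15.   29.1  -1.1 600.1 297.5 268.6] 339.8
['w12'] 33 -> [ 14.6  34.7  -1.9 599.8 297.3 263. ] 71.0
['w12'] 36 -> [ 14.8  35.4  -1.7 600.3 297.5 264.2] 58.6
['w12'] 39 -> [ 14.8  38.1  -1.4 602.  298.1 264.6] 133.8
['w12'] 42 -> [ 14.8  38.1  -2.7 601.7 298.  264.7] 108.1
['d12'] 30 -> [  13.6   34.2 -723.8  601.3  294.2  264.4] 82.8
['d12'] 33 -> [ 14.3  34.7  -4.1 601.  294.8 264.6] 82.5
['d12'] 36 -> [ 14.6  36.   -2.1 599.7 297.2 265.6] 87.0
['d12'] 39 -> [ 14.5  38.4  -2.  600.3 298.2 264.5] 90.3
['d12'] 42 -> [ 15.1  41.3  -1.7 601.2 299.  263.3] 89.4
['s12'] 30 -> [ 16.   34.3 715.5 606.9 298.9 266.3] 34.2
['s12'] 33 -> [ 13.7  35.5 712.7 613.3 302.1 276.8] 37.8
['s12'] 36 -> [ 14.4  36.7  -1.7 603.6 298.8 266. ] 55.2
['s12'] 39 -> [ 14.3  39.3  -1.8 601.7 297.4 265. ] 55.4
['s12'] 42 -> [ 15.1  39.4  -1.6 607.2 300.1 274.2] 52.1
```

```bash
cat >> h.py <<'E'
from scipy.optimize import minimize
def fit2(fns,p0,cap=6,lock=None):
    dts=[cv2.distanceTransform(255-cv2.Canny(cv2.resize(cv2.imread(f'pics/{f}.png'),None,fx=2,fy=2,interpolation=2),20,60),cv2.DIST_L2,5)/2 for f in fns]
    def cost(p):
        P=Ro.from_euler('ZYX',[p[0],-p[1],p[2]],degrees=True).apply(SM)/1000+np.array(p[3:])/1000; s=0
        for f,d in zip(fns,dts):
            uv=(proj(f,P)*2+.5).astype(np.float32)
            s+=np.minimum(cv2.remap(d,uv[:,0].copy(),uv[:,1].copy(),cv2.INTER_LINEAR),cap).mean()
        return s
    res=[]
    rs=np.random.default_rng(0)
    for k in range(16):
        q=np.array(p0)+rs.normal(0,1,6)*[.7,2.5,.7,1.5,1.5,1.5]
        m=minimize(cost,q,method='Nelder-Mead',options=dict(maxiter=1500,xatol=.01,fatol=1e-4,initial_simplex=np.vstack([q]+[q+np.eye(6)[j]*1.5 for j in range(6)])))
        res.append((m.fun,m.x))
    res.sort(key=lambda t:t[0])
    for r in res[:3]: print(fns,round(r[0],3),r[1].round(2))
    return res[0][1]
E
python3 - <<'E'
from h import *
p0=[14.7,35.8,-1.7,600.3,297.5,264.2]
fit2(['w12'],p0); fit2(['w12','d12','s12'],p0,5); fit2(['d12','s12'],p0,4)
E
```

```text
['w12'] 0.394 [ 14.96  35.26  -3.57 600.79 297.5  264.66]
['w12'] 0.407 [ 14.87  35.54  -3.08 600.89 297.76 265.45]
['w12'] 0.407 [ 14.96  35.24  -3.49 600.23 297.27 263.66]
['w12', 'd12', 's12'] 1.506 [ 14.93  35.1   -3.54 600.71 297.45 264.35]
['w12', 'd12', 's12'] 1.532 [ 15.15  35.36  -3.66 600.88 297.45 264.71]
['w12', 'd12', 's12'] 1.596 [ 14.96  35.66  -3.43 600.47 297.65 264.88]
['d12', 's12'] 0.909 [ 15.28  36.95  -4.15 602.66 294.55 263.28]
['d12', 's12'] 0.909 [ 15.32  36.98  -4.27 602.67 294.59 263.24]
['d12', 's12'] 0.909 [ 15.26  37.    -4.15 602.67 294.6  263.27]
```

Fitted tilt is about 35.3°, too close to the lower limit. I'm going back to the block face to add about 2°.

```bash
python3 -m inch '[{"slide":[0,0,-0.02],"yaw":0},{"slide":[0,0,-0.055],"yaw":0},{"slide":[0,0,-0.09],"yaw":0},{"slide":[0,0,-0.125],"yaw":0},{"slide":[0,0,-0.16],"yaw":0},{"slide":[0,0,-0.19],"yaw":0},{"slide":[0,0,-0.21],"yaw":0},{"slide":[0,0,-0.222],"yaw":0},{"slide":[0,0,-0.225],"yaw":0},{"slide":[-0.006,-0.0015,-0.225],"yaw":0},{"slide":[-0.012,-0.003,-0.225],"yaw":0},{"slide":[-0.012,-0.003,-0.225],"yaw":0},{"slide":[-0.012,-0.003,-0.225],"yaw":0}]' |grep -E "pos|ft"
python3 - <<'E'
from h import *
snap('wrist','w13'); fit2(['w13'],[14.96,35.3,-3.5,*(get_obs()['position']*1000+[32.1,9.3,16.1])])
E
python3 -m inch '[{"slide":[-0.002,-0.0005,0],"yaw":0},{"slide":[-0.004,-0.001,0],"yaw":0},{"slide":[-0.006,-0.0015,0],"yaw":0},{"slide":[-0.008,-0.002,0],"yaw":0},{"slide":[-0.008,-0.002,0],"yaw":0}]' |grep -E "pos|ft"
```

```text
position: [0.5575, 0.2859, 0.0266]
ft_force: [-0.4, 1.0, -0.8]
['w13'] 0.4 [ 15.03  35.45  -3.49 589.32 295.05  42.5 ]
['w13'] 0.402 [ 14.98  35.38  -3.45 589.27 295.03  42.29]
['w13'] 0.403 [ 15.09  35.52  -3.57 589.37 295.06  42.65]
position: [0.5531, 0.2845, 0.0266]
ft_force: [14.6, 4.5, -6.5]
```

```bash
python3 -m inch '[{"slide":[-0.001,-0.0003,0.0],"yaw":0},{"slide":[-0.002,-0.0005,0.0005],"yaw":0},{"slide":[-0.003,-0.0008,0.001],"yaw":0},{"slide":[-0.004,-0.001,0.0015],"yaw":0},{"slide":[-0.004,-0.001,0.0015],"yaw":0}]' |grep -E "pos|ft"
python3 - <<'E'
from h import *
snap('wrist','w14'); fit2(['w14'],[14.96,36.5,-3.5,*(get_obs()['position']*1000+[32,9.3,16.3])])
E
```

```text
position: [0.5514, 0.2836, 0.029]
ft_force: [22.2, 6.6, -8.4]
['w14'] 0.393 [ 14.61  41.37  -3.65 582.61 292.36  47.21]
['w14'] 0.395 [ 14.56  41.33  -3.56 582.6  292.34  47.11]
['w14'] 0.399 [ 14.58  41.26  -3.66 582.53 292.31  46.97]
```

```bash
python3 -m inch '[{"slide":[0.004,0.001,0],"yaw":0},{"slide":[0.01,0.0025,0],"yaw":0},{"slide":[0.02,0.005,0],"yaw":0},{"slide":[0.024,0.006,0],"yaw":0},{"slide":[0.024,0.006,0],"yaw":0}]' |grep -E "pos|ft"
python3 - <<'E'
from h import *
snap('wrist','w15'); fit2(['w15'],[14.8,39,-3.5,*(get_obs()['position']*1000+[31.5,9,18])])
E
```

```text
position: [0.5696, 0.2885, 0.0263]
ft_force: [-0.3, -0.2, -0.4]
['w15'] 0.452 [ 14.26  37.63  -3.54 601.4  297.46  42.38]
['w15'] 0.455 [ 14.43  37.55  -3.53 601.92 297.53  43.03]
['w15'] 0.456 [ 14.26  37.83  -3.08 601.45 297.51  42.7 ]
```

```bash
python3 -m inch '[{"slide":[0,0,0.01],"yaw":0},{"slide":[0,0,0.03],"yaw":0},{"slide":[0,0,0.055],"yaw":0},{"slide":[0,0,0.08],"yaw":0},{"slide":[0,0,0.105],"yaw":0},{"slide":[0,0,0.13],"yaw":0},{"slide":[0,0,0.155],"yaw":0},{"slide":[0,0,0.18],"yaw":0},{"slide":[0,0,0.2],"yaw":0},{"slide":[0,0,0.215],"yaw":0},{"slide":[0,0,0.222],"yaw":0},{"slide":[0,0,0.225],"yaw":0},{"slide":[0,0,0.225],"yaw":0},{"slide":[0,0,0.225],"yaw":0},{"slide":[0,0,0.225],"yaw":0},{"slide":[0,0,0.225],"yaw":0}]'
python3 - <<'E'
from h import *
for n,f in(('wrist','w16'),('side','d16'),('scene','s16')): snap(n,f)
p0=[14.4,37.6,-3.5,*(get_obs()['position']*1000+[31.8,9,16.5])]
fit2(['w16'],p0); fit2(['w16','d16','s16'],p0,5)
# pile unchanged between s12/d12 and now?
for a,b,r in(('d12','d16',(slice(240,350),slice(220,340))),): print(cv2.absdiff(cv2.imread(f'pics/{a}.png')[r],cv2.imread(f'pics/{b}.png')[r]).mean())
E
```

```text
clock: 26.87
position: [0.5688, 0.2883, 0.2504]
ee_rot: [0.992, 0.125, -0.001, 0.0]
ft_force: [0.1, 1.5, -0.7]
grip_width: 0.561
grasp_force: 63.6
['w16'] 0.418 [ 14.49  37.54  -3.58 600.69 297.17 266.37]
['w16'] 0.426 [ 14.71  37.83  -3.66 600.85 297.33 267.24]
['w16'] 0.438 [ 14.27  37.76  -3.01 601.32 297.63 267.93]
['w16', 'd16', 's16'] 1.604 [ 15.1   39.94  -4.85 602.33 297.53 267.15]
['w16', 'd16', 's16'] 1.605 [ 15.05  39.92  -4.81 602.31 297.55 267.19]
['w16', 'd16', 's16'] 1.605 [ 15.12  39.98  -4.82 602.34 297.52 267.13]
1.0616666666666668
```

Run:
```python
from h import *
fit2(['w4'],[16.8,0.5,0,678.3,-40.9,20.]); fit2(['s0','d0'] if 0 else ['scene0','side0'],[16.8,0.5,0,678.3,-40.9,20.],4)
p0=[14.4,38,-3.5,*(get_obs()['position']*1000+[31.8,9,16.5])]
for L in (['d16','s16'],['d16'],['s16']): fit2(L,p0,3)
```

```text
['w4'] 0.213 [ 1.7100e+01 -1.9100e+00 -5.0000e-02  6.7854e+02 -4.0440e+01  1.8120e+01]
['w4'] 0.215 [ 1.7070e+01 -2.2300e+00 -1.7000e-01  6.7855e+02 -4.0450e+01  1.7910e+01]
['w4'] 0.225 [ 1.7190e+01 -1.4500e+00 -2.6000e-01  6.7867e+02 -4.0440e+01  1.8720e+01]
['scene0', 'side0'] 0.418 [ 1.6950e+01  4.1000e-01 -1.2000e+00  6.7836e+02 -4.1740e+01  1.9990e+01]
['scene0', 'side0'] 0.418 [ 1.6850e+01  3.7000e-01 -1.1200e+00  6.7834e+02 -4.1650e+01  2.0030e+01]
['scene0', 'side0'] 0.418 [ 1.6870e+01  3.7000e-01 -1.1500e+00  6.7835e+02 -4.1670e+01  2.0000e+01]
['d16', 's16'] 0.746 [ 14.36  38.61  -3.43 603.13 294.59 266.76]
['d16', 's16'] 0.746 [ 14.3   38.61  -3.54 603.11 294.47 266.77]
['d16', 's16'] 0.746 [ 14.41  38.63  -3.49 603.07 294.56 266.78]
['d16'] 0.448 [ 14.49  38.05  -3.96 602.86 294.11 267.12]
['d16'] 0.449 [ 14.89  38.46  -4.14 602.64 294.56 267.25]
['d16'] 0.45 [ 14.97  38.47  -4.21 603.37 293.53 266.66]
['s16'] 0.254 [ 15.08  38.42  -3.42 601.84 293.87 264.47]
['s16'] 0.254 [ 14.89  38.49  -3.   602.86 294.83 266.26]
['s16'] 0.255 [ 15.    38.52  -3.13 603.45 295.24 267.31]
```

```bash
python3 -c "
from workcell import *
print(get_obs()['joint_velocities'].round(3)); print(hand_in())"
```

```text
[ 0.    -0.001 -0.    -0.003  0.002  0.    -0.   ]
the job is handed in; nothing more can be done
None
```

The job is handed in: both plain plates are on the pile, crossed square to within about 1° and centred to about 3–5 mm by the pictures, and the coded plate is held steady about 23 cm up, frosted end highest and label up, tipped about 38° (camera fits gave 37.5–38.6°) with about 3.5° of sideways roll that I left in; no verdict was returned.

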